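# Close the mould cover over its hidden dowel

## Robot

A 6-joint arm with a two-finger parallel gripper is mounted at the origin on a cart in front of the work surface, level with it; the furniture and walls round the work are solid. World frame = base frame: x ahead of the robot, y to its left, z up, the work surface at z = 0. Lengths are in mm, angles in rad, forces in N, time in s.
With the tool pointing down it reaches from about 225 to 875 mm from the base axis. Payload 3.4 kg.
Tool frame: the origin (TCP) lies at the very end of the fingers, on their centre line; the grasp point (between the pads) lies 19 mm behind it; x points along the fingers, y is the direction in which the jaws open and shut, and the axes are right-handed (so a half turn about x gives the same grasp; the last joint's range is limited). The gripper opens to 85 mm and grips with 20 to 120 N. Pads are 22 mm wide; open, the fingers measure 114 mm over their backs; the gripper's body (76 mm by 85 mm) begins 54 mm behind the grasp point. The pads swing forward as they close: fully open they stand 13 mm farther back than shut.
Start: joints at [1.211, 0.276, 1.505, -0, 1.361, -0.121], TCP at [136.024, 558.713, 231.328] pointing down, gripper open.
Joint ranges: [-2.89, 2.89], [-0.75, 2.08], [0.22, 2.7], [-1.18, 4.32], [0.11, 2.71], [-2.7, 2.7]. Speed limits (rad/s): [2.57, 2.57, 3.14, 3.14, 3.14, 3.14].

## Interface

Orientations are given as a unit quaternion [w, x, y, z].
In Python, from station import ctrl gives the robot as it stands.
- The arm moves only by the tool apply_moves, never from a script. Its argument "targets" is a list of rows, each an object of numbers: "x", "y", "z": the shift along the tool's x, y, z in m; "twist": the turn about the tool's x in degrees; "gripper": the finger opening in m, from 0 to 0.0854. A call has 1 to 12 rows; each row shifts and turns the commanded pose from where the row before left it, along the tool's axes as they then stand; what a row does not reach is not made up. A row lasts 1/12 s, in which the tool goes at most 41.7 mm and 7.16 degrees, less where a joint would pass 70% of its speed; a pose out of reach is approached as far as the arm can. A call with a gripper value outside its range is refused whole. The fingers move at their own pace and stop on an object; the grip force is fixed at half the most. Time passes only in rows, so rows that do not move let the fingers close. It gives the time, the measured TCP pose, the force and the opening at its end, in the units of the state.
- ctrl.get_state(): the state, without advancing time (a new reading comes with each control period).
- ctrl.get_image(name): name is "side" or "top"; returns a dict with "frame" (420x560x3 uint8, red, green, blue), "camera_matrix" (3x3 intrinsics, pixels), "k1" (the pictures are not rectified: a ray, as slopes to the right and down, at radius r is drawn at 1 + k1 r^2 times it, then the intrinsics apply), "extrinsics" (4x4, takes a point from world to camera coordinates). Camera axes: x right, y down, z forward; pixel columns grow to the right and rows downward; lengths in mm; the calibration is good to about 2 mm. A picture is of the moment at which its call begins. There is no depth.
- ctrl.sign_off(): hands the job in, once; it reports no verdict.
Trained networks look in a picture, given as the dict that the camera call returned (one of the last four; its "shot" number tells which), for a name from the list of things; names that differ only in an ending like _2 or _b are one class to them, and where a whole thing is asked for, a point or a joint stands for the part that bears it (a point fixed in the world has none). Each returns a list of dicts, best first, with "confidence" (0 to 1); they miss things now and then, are a little off and sometimes report something else, mostly with a low value. They report only what shows in the picture. A call takes as long as a camera call. They do not tell look-alikes from the thing itself.
- ctrl.silhouettes(picture, label): "mask" (420x560 bool, what is visible of it) and "box" ([left, top, right, bottom] in pixels, round what is visible of it).
- ctrl.pinpoint(picture, label): "at" ([column, row] in pixels: a listed point, or the origin of a listed thing).
The state is a dict: "time_s": time; "qpos": joint angles; "dq": joint speeds; "tau": joint torques, N m; "tcp_pos": TCP position; "ee_rot": TCP orientation; "contact_force": force on the tool from outside, world axes, zero at the start; "moment": the same for the moment, N m; "opening": finger opening in mm.
Only numpy, scipy, OpenCV 4.12 (cv2) and the standard library are available. Lean on these libraries where they do the work, as an engineer would, in place of code of your own. Each camera call takes 0.05 s, during which the arm holds its last target. There are 200 camera calls.

## Task

Close the mould: take the flat aluminium cover by its upright rib and set it between the rails of the mould bed with its near edge about level with the bed's near end, then, without lifting it out of the channel, slide it slowly away from the robot along the rails, riding on the dowel hidden beneath it, until its underside hole drops over the dowel, and press it down fully home, flush with the rails. The job finishes while holding: do not let go, keep gripping the rib and pressing the cover down with about 15 N. Never ram it down, and leave the jar, the tin and the charcoal where they are.

Things in the scene. Friction and masses are not known exactly. Their poses are not given: they have to be found in the camera images.
- bed: steel mould bed screwed to the bench, 200 mm (its x) x 96 mm (y) x 30 mm high; origin at the centre of its underside, on the bench. x runs along its channel, away from the robot (turned at most 0.3 rad). Channel floor 14 mm above the underside; along each side a rail 16 mm wide, 16 mm above that floor; 64 mm between the rails, ends open.
- bed_slot (a point): middle of the dowel's range, on the channel floor, 3 mm beyond the bed's centre (axes as the bed). A fixed upright dowel, 9 mm diameter with tapered top, stands 8 mm above the floor in a lengthwise slot at y = 0, clamped anywhere within 15 mm of here along x: its place changes from job to job and is hidden once the cover is over it.
- bed_near_end (a point): middle of the channel floor's near edge, 100 mm from the bed's centre (axes as the bed)
- cover_mid (a point): centre of the loose aluminium cover (0.25 to 0.5 kg), 24 mm above its underside. A plate 130 mm (its x) x 60 mm (y) x 16 mm thick; on the middle of its top an upright rib 60 mm (x) x 14 mm (y), 32 mm high (48 mm overall); a 3 mm high screw head 48 mm either side of the middle along x. z is up; it starts flat on the bench, rib up; either end may lead.
- cover_hole (a point): mouth of the blind round hole in the middle of the cover's underside, 14 mm diameter, 11 mm deep, 24 mm below the cover's centre (axes as the cover). With near edges level this point is 65 mm beyond the bed's near end. Riding on the dowel it is 8 mm above the channel floor; home it is on the floor and the plate's top is flush with the rails.
- jar: bystander: clear jar with a white lid, 64 mm across, 74 mm high; origin at the centre of its underside
- tin: bystander: low round white tin, 54 mm across, 20 mm high; origin at the centre of its underside
- charcoal: bystander: black charcoal block 66 x 96 x 32 mm; origin at the centre of its underside
There are look-alikes about, which are no part of the job. There is more than one size of the part that bears cover_mid; the job needs the largest. There is more than one size of the bed; the job needs the larger.

How it is judged (in metres and radians):
On the way, in this order (a step that is already met when the one before it is completed fails the run):
1. the cover is lifted clear of the bench (30 mm) (height (world z) of cover_mid above 0.054 m), for 0.1 s.
2. the cover is down between the rails at the near end (its middle 22 to 50 mm short of the bed's middle), not yet home (x of cover_mid in the frame of bed between -0.05 and -0.022 m and y of cover_mid in the frame of bed between -0.008 and 0.008 m and z of cover_mid in the frame of bed between 0.041 and 0.0525 m), for 0.1 s.
3. the cover, slid along, has dropped over the dowel and is home (z of cover_mid in the frame of bed between 0.035 and 0.0405 m and x of cover_mid in the frame of bed between -0.018 and 0.024 m and y of cover_mid in the frame of bed between -0.004 and 0.004 m and angle between cover_mid's own z axis and vertical below 0.04 rad and angle between the x axis of cover_mid and the x axis of bed, either way round below 0.1 rad), for 0.1 s.
At the end, for the whole second after the job is handed in: the cover lies home on the dowel: within 2.5 mm of flush with the rails, level within 0.04 rad, in line with the bed (4 mm sideways, 0.1 rad), still held by the fingers, at rest, and pressed on the bed with 8 to 45 N (its own weight of 2.5 to 5 N included) (all of step 3 and contact force between cover and bed between 8 and 45 N and contact force between the fingers and cover above 3 N and linear speed of cover below 0.02 m/s); the arm keeps its last pose, push and grip.
It fails at once if the cover is lifted above the rails over the dowel's range instead of being slid along the channel (x of cover_mid in the frame of bed between -0.02 and 0.024 m and y of cover_mid in the frame of bed between -0.015 and 0.015 m and z of cover_mid in the frame of bed between 0.057 and 0.07 m).
It fails at once if the cover is rammed on the bed with more than 70 N (contact force between cover and bed above 70 N).
It fails at once if the jar is moved more than 30 mm (distance of jar from where it was at the start of the episode above 0.03 m).
It fails at once if the tin is moved more than 30 mm (distance of tin from where it was at the start of the episode above 0.03 m).
It fails at once if the charcoal is moved more than 30 mm (distance of charcoal from where it was at the start of the episode above 0.03 m).
It also fails if it takes over 64 s, if anything falls off the work surface, if the arm or the gripper's body presses on something with over 40 N, if the wrist force passes 120 N, or if a joint passes its speed limit or range.

## Working session

There is one attempt and no reset: what is moved stays moved. The work goes in short steps, Python scripts to look and compute and a tool call to move; the robot and the scene stay as the last step left them, time stands still between calls to the robot, and variables do not carry over. Pictures are saved under pics/ and viewed, about 8 in all and at most 12, crops included, and the job is handed in when it is done.

Besides the shell and the picture viewer there is one more tool, called after "Call:" by a JSON object that holds its "op" and its "data". apply_moves: Moves the arm, as the interface text tells. Its arguments: {"type":"object","properties":{"targets":{"type":"array","items":{"type":"object","properties":{"x":{"type":"number"},"y":{"type":"number"},"z":{"type":"number"},"twist":{"type":"number"},"gripper":{"type":"number"}}}}},"required":["targets"]}

```bash
mkdir -p pics; ls; cat > h.py <<'E'
import numpy as np, cv2
from station import ctrl
def ray(im,px):
    K=np.array(im["camera_matrix"],float);E=np.array(im["extrinsics"],float)
    d=cv2.undistortPoints(np.array([[px]],float),K,np.array([im["k1"],0,0,0],float))[0,0]
    R,t=E[:3,:3],E[:3,3]; return -R.T@t, R.T@np.array([d[0],d[1],1])
def on(im,px,z):
    c,d=ray(im,px); return c+d*(z-c[2])/d[2]
def proj(im,P):
    E=np.array(im["extrinsics"],float)
    r,_=cv2.Rodrigues(E[:3,:3])
    return cv2.projectPoints(np.array(P,float).reshape(-1,1,3),r,E[:3,3],np.array(im["camera_matrix"],float),np.array([im["k1"],0,0,0],float))[0][:,0]
def save(im,n,box=None,s=1):
    f=im["frame"][...,::-1]
    if box: f=f[box[1]:box[3],box[0]:box[2]]
    cv2.imwrite("pics/"+n,cv2.resize(f,None,fx=s,fy=s,interpolation=cv2.INTER_CUBIC))
E
python3 - <<'E'
from h import *
print(ctrl.get_state())
for n in("top","side"):
    im=ctrl.get_image(n); save(im,n+"0.png"); print(n,ray(im,(280,210)))
    for l in("bed","cover_mid","jar","tin","charcoal"):
        print(l,[(d["box"],round(d["confidence"],2)) for d in ctrl.silhouettes(im,l)])
    for l in("bed","bed_slot","bed_near_end","cover_mid","cover_hole"):
        print(l,[(np.round(d["at"],1),round(d["confidence"],2)) for d in ctrl.pinpoint(im,l)])
E
```

```text
pics
{'time_s': 0.0, 'qpos': array([ 1.21099079e+00,  2.76600430e-01,  1.50617038e+00, -2.32294336e-05,
        1.36065679e+00, -1.20997932e-01]), 'dq': array([ 0.00055398, -0.00178811,  0.00148463,  0.00086382, -0.00097167,
       -0.00047721]), 'tau': array([ 7.02905036e-04, -4.16766286e+01, -2.45815748e+01,  2.39074348e-05,
        1.08676666e-02, -1.25327128e-05]), 'tcp_pos': array([135.83624799, 558.17686535, 230.42175124]), 'ee_rot': array([ 0.70192531,  0.083597  ,  0.70221863, -0.08486102]), 'contact_force': array([ 0.20669463, -0.74506496, -0.15748389]), 'moment': array([-0.00973344, -0.00859509,  0.02554771]), 'opening': 85.53056497377989}
top (array([467.60348866,  95.76725717, 960.52289921]), array([ 0.14665743, -0.01742597, -0.98904755]))
bed [([236.3, 267.6, 270.7, 326.7], 0.94), ([359.0, 176.7, 407.4, 261.9], 0.74)]
cover_mid [([293.0, 228.6, 335.5, 258.0], 0.8), ([190.3, 221.3, 231.5, 258.2], 0.65), ([252.1, 188.2, 280.7, 242.7], 0.62)]
jar [([142.7, 227.9, 176.3, 252.8], 0.84)]
tin [([312.6, 129.4, 331.5, 149.0], 0.58)]
charcoal [([240.7, 120.8, 281.3, 149.9], 0.65)]
[... 577 characters left out ...]
206.3, 226.3, 226.9], 0.8), ([201.6, 265.7, 308.3, 306.8], 0.72)]
cover_mid [([234.6, 190.4, 264.7, 207.4], 0.8)]
jar [([241.4, 164.8, 261.8, 188.9], 0.7)]
tin [([335.3, 245.0, 356.8, 262.5], 0.6)]
charcoal [([327.8, 206.8, 354.2, 230.8], 0.66)]
bed [(array([254.8, 294.7]), 0.96), (array([200.3, 219. ]), 0.61)]
bed_slot [(array([202.2, 211.5]), 0.92), (array([255.1, 288.9]), 0.73)]
bed_near_end [(array([178.7, 214.5]), 0.69), (array([252.4, 296.6]), 0.69), (array([209.1, 282. ]), 0.64)]
cover_mid [(array([266.9, 218. ]), 0.97), (array([238.3, 244.3]), 0.91), (array([247.8, 196.7]), 0.68)]
cover_hole [(array([266.4, 225.8]), 0.77), (array([243.3, 248.2]), 0.65), (array([248.5, 201.6]), 0.51)]
```

View pics/top0.png

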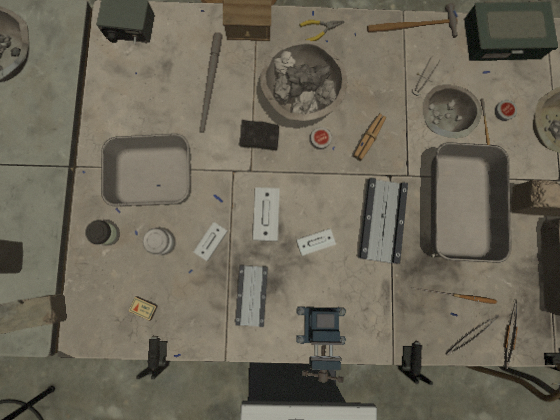

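```bash
python3 - <<'E'
from h import *
im=ctrl.get_image("top"); save(im,"topc.png",(180,110,420,340),3.2)
for l in("bed","cover_mid"):
    for d in ctrl.silhouettes(im,l):
        m=d["mask"].astype(np.uint8); c=max(cv2.findContours(m,0,2)[0],key=cv2.contourArea)
        z=30 if l=="bed" else 16
        P=np.array([on(im,p,z)[:2] for p in c[:,0]],np.float32)
        print(l,np.round(d["box"]),d["confidence"],cv2.minAreaRect(P))
E
```

```text
bed [358. 178. 409. 267.] 0.96 ((588.7879638671875, -170.35964965820312), (104.82569885253906, 201.5556640625), 82.80931854248047)
bed [239. 269. 268. 328.] 0.9 ((402.1957702636719, 142.8759765625), (66.50128936767578, 138.2926025390625), 87.52812957763672)
cover_mid [254. 188. 279. 244.] 0.87 ((596.6210327148438, 114.13885498046875), (59.95773696899414, 130.9846649169922), 89.3573226928711)
cover_mid [293. 228. 337. 255.] 0.63 ((530.7813110351562, -7.684967041015625), (41.803443908691406, 88.68487548828125), 20.641754150390625)
cover_mid [193. 223. 226. 258.] 0.63 ((527.2540283203125, 247.31884765625), (42.93242263793945, 86.34457397460938), 57.411502838134766)
```

View pics/topc.png

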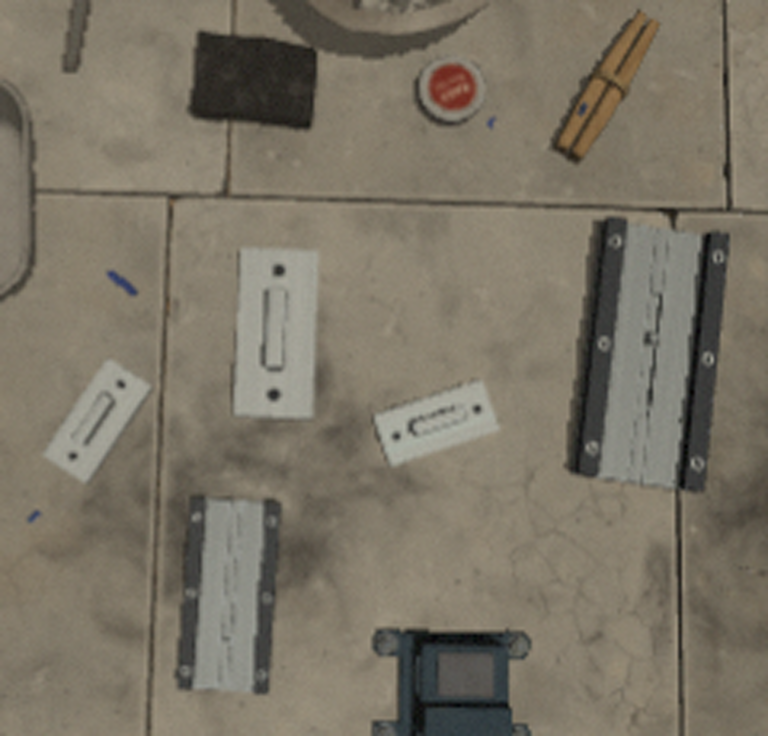

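View pics/side0.png

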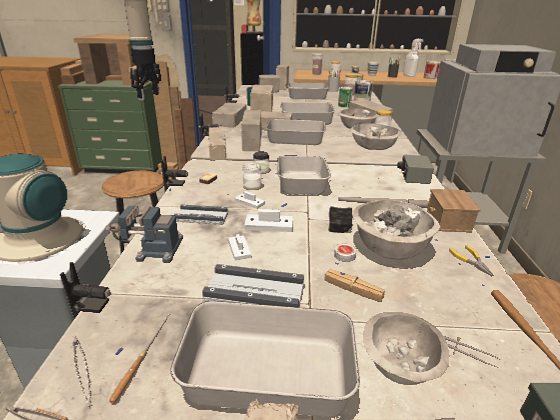

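Top picture: cover candidates are at (266,214), which is 130x60 mm and so the largest, and at (210,241) and (315,241), both about 87x42. Bed candidates are at (384,221), 200x96 and so the larger, and at (252,297), 138x66. I choose the cover at (266,214) and the bed at (384,221); the close crop confirms both. Next I fit their poses.

```bash
cat >> h.py <<'E'
from scipy.optimize import minimize
def boxes(L,W,H): return np.array([[sx*L/2,sy*W/2,z] for sx in(1,-1) for sy in(1,-1) for z in(0,H)])
def place(P,q):
    c,s=np.cos(q[2]),np.sin(q[2]); P=np.array(P,float).reshape(-1,3)
    return np.c_[q[0]+c*P[:,0]-s*P[:,1],q[1]+s*P[:,0]+c*P[:,1],P[:,2]+(q[3] if len(q)>3 else 0)]
S=8
def render(im,q,parts):
    m=np.zeros((420*2,560*2),np.uint8)
    for B in parts:
        h=cv2.convexHull(proj(im,place(B,q)).astype(np.float32))
        cv2.fillConvexPoly(m,np.round((h+.5)*2*16).astype(np.int32),255,cv2.LINE_AA,4)
    return cv2.resize(m,(560,420),interpolation=cv2.INTER_AREA)/255.
def fit(obs,q0,parts,steps=(4,4,.04)):
    f=lambda q:sum(np.abs(render(im,q,parts)-mk).sum()/max(mk.sum(),1) for im,mk in obs)
    sx=np.vstack([q0]+[np.array(q0)+np.eye(len(q0))[i]*steps[i] for i in range(len(q0))])
    r=minimize(f,q0,method="Nelder-Mead",options=dict(initial_simplex=sx,xatol=.005,fatol=1e-4,maxiter=300)); return r.x,r.fun
BED=[boxes(200,96,14),boxes(200,16,30)+[0,40,0],boxes(200,16,30)-[0,40,0]]
COV=[boxes(130,60,16),boxes(60,14,48)]
E
cat > f.py <<'E'
from h import *
B0=[588,-170,-.125];C0=[596,114,0]
def pick(im,l,q,parts):
    r=render(im,q,parts)>.5; best=None
    for d in ctrl.silhouettes(im,l):
        o=(d["mask"]&r).sum()/max(1,(d["mask"]|r).sum())
        if o>.5 and (best is None or o>best[0]): best=(o,d["mask"].astype(float))
    return best
ims=[ctrl.get_image(n) for n in("top","side")]
for l,q0,parts in(("bed",B0,BED),("cover_mid",C0,COV)):
    obs=[]
    for im in ims:
        b=pick(im,l,q0,parts)
        print(l,b and b[0])
        if b: obs.append((im,b[1]))
    for o in [[x] for x in obs]+[obs]: print(np.round(fit(o,q0,parts)[0],4),fit(o,q0,parts)[1])
def R(q):
    from scipy.spatial.transform import Rotation as Ro
    return Ro.from_quat(np.roll(q,-1)).as_matrix()
print(np.round(R(ctrl.get_state()["ee_rot"]),3))
E
python3 f.py
```

```text
bed 0.9002192982456141
bed 0.8547803617571059
[ 5.899615e+02 -1.746649e+02 -1.287000e-01] 0.030415261827745354
[ 5.894528e+02 -1.605763e+02 -6.450000e-02] 0.1579977182310971
[ 5.889485e+02 -1.743180e+02 -1.274000e-01] 0.2186704415035409
cover_mid 0.9285714285714286
cover_mid 0.9435396308360477
[ 5.980420e+02  1.153536e+02 -6.000000e-03] 0.04650852955657891
[ 5.959265e+02  1.152589e+02 -1.910000e-02] 0.06617026557458426
[ 5.967358e+02  1.153292e+02 -1.040000e-02] 0.12359170686885596
[[ 0.     0.237  0.972]
 [ 0.     0.972 -0.237]
 [-1.     0.     0.   ]]
```

Call:
{"op": "apply_moves", "data": {"targets": [{"twist": -6.55},{"twist": -6.55},{"z": 0.026,"y": -0.0244},{"z": 0.026,"y": -0.0244},{"z": 0.026,"y": -0.0244},{"z": 0.026,"y": -0.0244},{"z": 0.026,"y": -0.0244},{"z": 0.026,"y": -0.0244},{"z": 0.026,"y": -0.0244},{"z": 0.026,"y": -0.0244},{"z": 0.026,"y": -0.0244},{"z": 0.026,"y": -0.0244}]}}

```text
validation failed for argument at $.ta...
```

Call:
{"op": "apply_moves", "data": {"targets": [{"z": 0.026,"y": -0.0244},{"z": 0.026,"y": -0.0244},{"z": 0.026,"y": -0.0244},{"z": 0.026,"y": -0.0244},{"z": 0.026,"y": -0.0244},{"z": 0.026,"y": -0.0244},{"z": 0.026,"y": -0.0244},{"z": 0.024,"y": -0.024},{},{},{}]}}

```text
validation failed for argument at $.ta...
```

```bash
cat > s.py <<'E'
from h import *
from scipy.spatial.transform import Rotation as Ro
s=ctrl.get_state(); R=Ro.from_quat(np.roll(s["ee_rot"],-1)).as_matrix()
print(s["time_s"],s["tcp_pos"].round(1),"yaw",np.arctan2(-R[0,1],R[1,1]).round(4),"F",s["contact_force"].round(2),s["opening"]); print(R.round(4))
def to(p): print("delta tool xyz m",(R.T@(np.array(p,float)-s["tcp_pos"])/1000).round(4))
E
python3 -c "
from s import *
to([597,115.3,20])"
```

```text
1.55 [136.  558.7 231.3] yaw -0.2388 F [-0.61  0.47 -0.08] 85.25762983781014
[[ 1.000e-04  2.365e-01  9.716e-01]
 [ 1.000e-04  9.716e-01 -2.365e-01]
 [-1.000e+00  1.000e-04  0.000e+00]]
delta tool xyz m [ 0.2113 -0.3219  0.5527]
```

Call:
{"op": "apply_moves", "data": {"targets": [{"x": 0,"y": 0,"z": 0,"twist": -6.55,"gripper": 0.085},{"x": 0,"y": 0,"z": 0,"twist": -6.55,"gripper": 0.085},{"x": 0,"y": -0.0244,"z": 0.026,"twist": 0,"gripper": 0.085},{"x": 0,"y": -0.0244,"z": 0.026,"twist": 0,"gripper": 0.085},{"x": 0,"y": -0.0244,"z": 0.026,"twist": 0,"gripper": 0.085},{"x": 0,"y": -0.0244,"z": 0.026,"twist": 0,"gripper": 0.085},{"x": 0,"y": -0.0244,"z": 0.026,"twist": 0,"gripper": 0.085},{"x": 0,"y": -0.0244,"z": 0.026,"twist": 0,"gripper": 0.085},{"x": 0,"y": -0.0244,"z": 0.026,"twist": 0,"gripper": 0.085},{"x": 0,"y": -0.0244,"z": 0.026,"twist": 0,"gripper": 0.085},{"x": 0,"y": -0.0244,"z": 0.026,"twist": 0,"gripper": 0.085},{"x": 0,"y": -0.0244,"z": 0.026,"twist": 0,"gripper": 0.085}]}}

```text
time_s: 2.55
tcp_pos: [394.6, 310.7, 231.6]
ee_rot: [0.707, 0.004, 0.707, -0.003]
contact_force: [1.0, 1.2, 0.2]
opening: 85.2
```

Call:
{"op": "apply_moves", "data": {"targets": [{"x": 0,"y": -0.0243,"z": 0.0256,"twist": 0,"gripper": 0.085},{"x": 0,"y": -0.0243,"z": 0.0256,"twist": 0,"gripper": 0.085},{"x": 0,"y": -0.0243,"z": 0.0256,"twist": 0,"gripper": 0.085},{"x": 0,"y": -0.0243,"z": 0.0256,"twist": 0,"gripper": 0.085},{"x": 0,"y": -0.0243,"z": 0.0256,"twist": 0,"gripper": 0.085},{"x": 0,"y": -0.0243,"z": 0.0256,"twist": 0,"gripper": 0.085},{"x": 0,"y": -0.0243,"z": 0.0256,"twist": 0,"gripper": 0.085},{"x": 0,"y": -0.0243,"z": 0.0256,"twist": 0,"gripper": 0.085},{"x": 0.035,"y": 0,"z": 0,"twist": 0,"gripper": 0.085},{"x": 0.035,"y": 0,"z": 0,"twist": 0,"gripper": 0.085},{"x": 0.035,"y": 0,"z": 0,"twist": 0,"gripper": 0.085},{"x": 0,"y": 0,"z": 0,"twist": 0,"gripper": 0.085}]}}

```text
time_s: 3.55
tcp_pos: [591.3, 114.7, 119.3]
ee_rot: [0.702, 0.004, 0.712, -0.004]
contact_force: [-1.7, 0.2, -2.1]
opening: 85.0
```

```bash
python3 -c "
from s import *
to([597,115.3,20])
im=ctrl.get_image('side'); save(im,'side1.png',(170,110,370,300),4)"
```

```text
3.55 [591.3 114.7 119.3] yaw -0.011 F [-1.69  0.19 -2.08] 84.95776176683452
[[-0.0144  0.011   0.9998]
 [-0.001   0.9999 -0.011 ]
 [-0.9999 -0.0012 -0.0144]]
delta tool xyz m [0.0992 0.0007 0.0072]
```

View pics/side1.png

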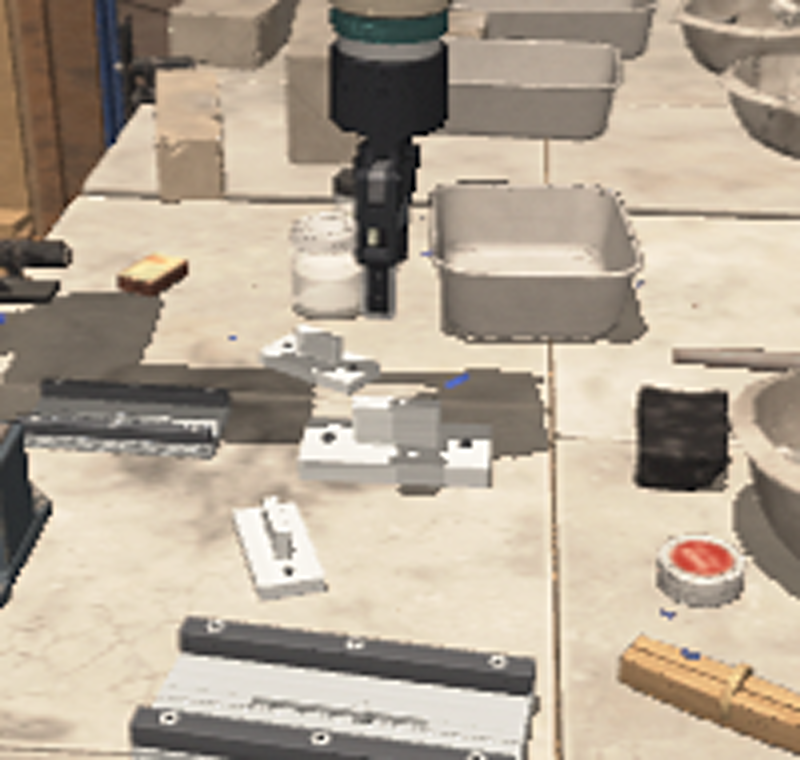

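The crop shows the open fingers above the large cover (rib at crop (395,425)). The bed channel is clear, with the dowel showing near (365,718). I let the arm settle before descending.

Call:
{"op": "apply_moves", "data": {"targets": [{"x": 0.02,"y": 0,"z": 0,"twist": 0,"gripper": 0.085},{"x": 0.02,"y": 0,"z": 0,"twist": 0,"gripper": 0.085},{"x": 0,"y": 0,"z": 0,"twist": 0,"gripper": 0.085},{"x": 0,"y": 0,"z": 0,"twist": 0,"gripper": 0.085}]}}

```text
time_s: 3.93
tcp_pos: [597.1, 115.9, 87.9]
ee_rot: [0.708, 0.004, 0.707, -0.003]
contact_force: [-0.1, 0.3, 1.3]
opening: 84.9
```

```bash
python3 -c "
from s import *
to([597,115.3,20])"
```

```text
3.9333 [597.1 115.9  87.9] yaw -0.0098 F [-0.09  0.33  1.29] 84.9154685865948
[[ 1.5e-03  9.8e-03  1.0e+00]
 [ 2.0e-04  1.0e+00 -9.8e-03]
 [-1.0e+00  2.0e-04  1.5e-03]]
delta tool xyz m [ 0.0679 -0.0006 -0.0002]
```

Call:
{"op": "apply_moves", "data": {"targets": [{"x": 0.02,"y": 0,"z": 0,"twist": 0,"gripper": 0.085},{"x": 0.02,"y": 0,"z": 0,"twist": 0,"gripper": 0.085},{"x": 0.015,"y": 0,"z": 0,"twist": 0,"gripper": 0.085},{"x": 0.01,"y": 0,"z": 0,"twist": 0,"gripper": 0.085},{"x": 0,"y": 0,"z": 0,"twist": 0,"gripper": 0.085},{"x": 0,"y": 0,"z": 0,"twist": 0,"gripper": 0.0},{"x": 0,"y": 0,"z": 0,"twist": 0,"gripper": 0.0},{"x": 0,"y": 0,"z": 0,"twist": 0,"gripper": 0.0},{"x": 0,"y": 0,"z": 0,"twist": 0,"gripper": 0.0},{"x": 0,"y": 0,"z": 0,"twist": 0,"gripper": 0.0},{"x": 0,"y": 0,"z": 0,"twist": 0,"gripper": 0.0},{"x": 0,"y": 0,"z": 0,"twist": 0,"gripper": 0.0}]}}

```text
time_s: 4.93
tcp_pos: [596.8, 115.4, 22.1]
ee_rot: [0.708, 0.003, 0.707, -0.004]
contact_force: [-0.4, -1.3, 3.3]
opening: 12.7
```

Call:
{"op": "apply_moves", "data": {"targets": [{"x": 0,"y": 0,"z": 0,"twist": 0,"gripper": 0.0},{"x": 0,"y": 0,"z": 0,"twist": 0,"gripper": 0.0},{"x": 0,"y": 0,"z": 0,"twist": 0,"gripper": 0.0},{"x": 0,"y": 0,"z": 0,"twist": 0,"gripper": 0.0}]}}

```text
time_s: 5.27
tcp_pos: [596.9, 115.4, 22.1]
ee_rot: [0.708, 0.003, 0.707, -0.004]
contact_force: [-0.8, -1.3, 6.0]
opening: 12.8
```

Call:
{"op": "apply_moves", "data": {"targets": [{"x": -0.005,"y": 0,"z": 0,"twist": 0,"gripper": 0.0},{"x": -0.01,"y": 0,"z": 0,"twist": 0,"gripper": 0.0},{"x": -0.015,"y": 0,"z": 0,"twist": 0,"gripper": 0.0},{"x": -0.02,"y": 0,"z": 0,"twist": 0,"gripper": 0.0},{"x": -0.02,"y": 0,"z": 0,"twist": 0,"gripper": 0.0},{"x": -0.015,"y": 0,"z": 0,"twist": 0,"gripper": 0.0},{"x": -0.005,"y": 0,"z": 0,"twist": 0,"gripper": 0.0},{"x": 0,"y": 0,"z": 0,"twist": 0,"gripper": 0.0},{"x": 0,"y": 0,"z": 0,"twist": 0,"gripper": 0.0},{"x": 0,"y": 0,"z": 0,"twist": 0,"gripper": 0.0}]}}

```text
time_s: 6.1
tcp_pos: [595.2, 115.6, 110.0]
ee_rot: [0.706, 0.004, 0.708, -0.004]
contact_force: [-0.5, -0.6, -3.3]
opening: 12.8
```

Call:
{"op": "apply_moves", "data": {"targets": [{"x": 0,"y": -0.0118,"z": -0.0012,"twist": 0,"gripper": 0.0},{"x": 0,"y": -0.025,"z": -0.004,"twist": 0,"gripper": 0.0},{"x": 0,"y": -0.028,"z": -0.004,"twist": 0,"gripper": 0.0},{"x": 0,"y": -0.028,"z": -0.004,"twist": 0,"gripper": 0.0},{"x": 0,"y": -0.028,"z": -0.004,"twist": 0,"gripper": 0.0},{"x": 0,"y": -0.028,"z": -0.004,"twist": 0,"gripper": 0.0},{"x": 0,"y": -0.028,"z": -0.004,"twist": 0,"gripper": 0.0},{"x": 0,"y": -0.028,"z": -0.004,"twist": 0,"gripper": 0.0},{"x": 0,"y": -0.028,"z": -0.004,"twist": 0,"gripper": 0.0},{"x": 0,"y": -0.028,"z": -0.004,"twist": 0,"gripper": 0.0},{"x": 0,"y": -0.0248,"z": -0.004,"twist": 0,"gripper": 0.0}]}}

```text
time_s: 7.02
tcp_pos: [550.8, -171.9, 110.3]
ee_rot: [0.706, 0.004, 0.708, -0.004]
contact_force: [0.6, 0.2, -3.2]
opening: 13.0
```

Call:
{"op": "apply_moves", "data": {"targets": [{"x": 0,"y": 0,"z": 0,"twist": 3.38,"gripper": 0.0},{"x": 0,"y": 0,"z": 0,"twist": 3.38,"gripper": 0.0},{"x": 0,"y": 0,"z": 0,"twist": 0,"gripper": 0.0},{"x": 0,"y": 0,"z": 0,"twist": 0,"gripper": 0.0},{"x": 0,"y": 0,"z": 0,"twist": 0,"gripper": 0.0},{"x": 0,"y": 0,"z": 0,"twist": 0,"gripper": 0.0}]}}

```text
time_s: 7.52
tcp_pos: [552.0, -169.4, 111.0]
ee_rot: [0.705, 0.045, 0.706, -0.045]
contact_force: [0.5, -0.1, -2.8]
opening: 13.1
```

```bash
python3 - <<'E'
from s import *
to([553,-169.8,100])
c=s["tcp_pos"]
for n in("top","side"):
    im=ctrl.get_image(n); save(im,n+"2.png",(310,150,460,290) if n=="top" else (170,180,370,330),4)
    q0=[c[0],c[1],-.128,c[2]-22]
    for d in ctrl.silhouettes(im,"cover_mid"):
        r=render(im,q0,COV)>.5; o=(d["mask"]&r).sum()/(d["mask"]|r).sum(); print(n,d["box"],round(o,2))
    print(proj(im,place([[0,0,24]],q0)),[(np.round(d["at"],1),round(d["confidence"],2)) for d in ctrl.pinpoint(im,"cover_mid")])
E
```

```text
7.5167 [ 552.  -169.4  111. ] yaw -0.1268 F [ 0.47 -0.08 -2.75] 13.076157090968984
[[-6.000e-04  1.265e-01  9.920e-01]
 [ 2.000e-04  9.920e-01 -1.265e-01]
 [-1.000e+00  1.000e-04 -6.000e-04]]
delta tool xyz m [ 0.011  -0.0003  0.001 ]
top [299.2, 229.1, 335.2, 257.1] 0.0
top [372.8, 201.4, 409.9, 260.9] 0.61
top [192.2, 222.0, 229.3, 257.7] 0.0
[[393.05554802 231.49730435]] [(array([393.3, 229.2]), 0.81), (array([209.1, 239.6]), 0.65), (array([315.1, 240.9]), 0.63)]
side [198.3, 237.0, 270.7, 270.5] 0.86
side [247.1, 190.6, 262.8, 207.1] 0.0
[[235.64352878 247.17535686]] [(array([250.4, 195.6]), 0.67), (array([232.5, 247.5]), 0.62)]
```

View pics/top2.png

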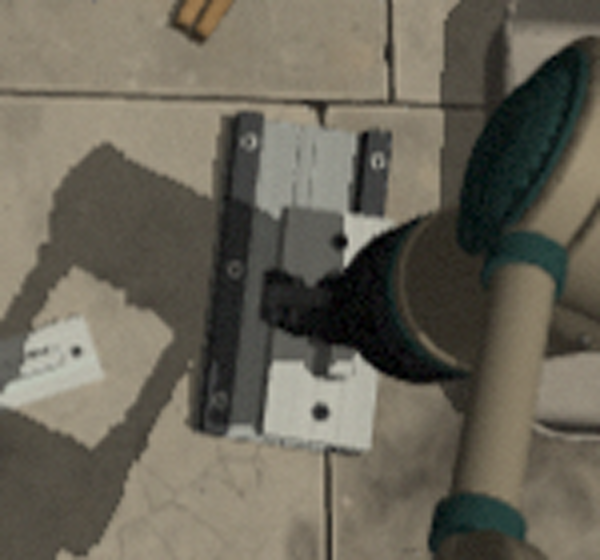

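View pics/side2.png

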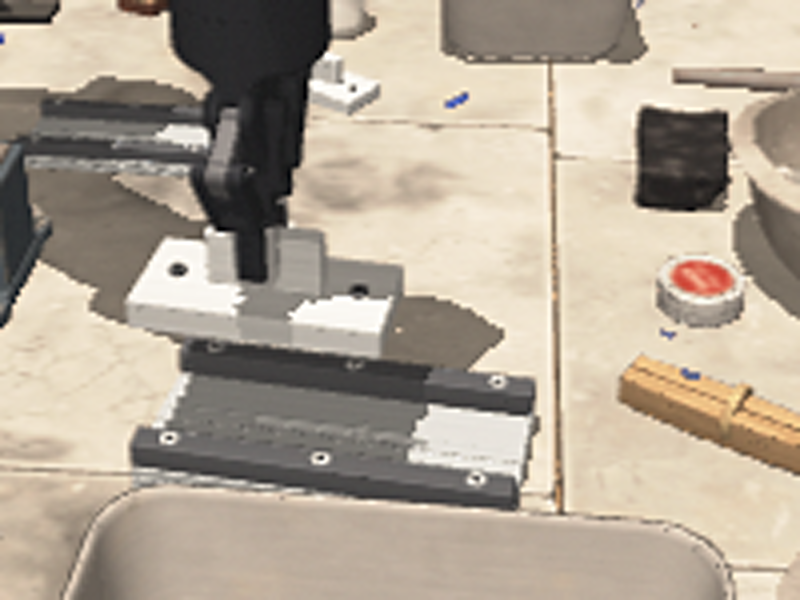

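The side crop shows the cover held level above the near part of the bed, in line with the channel. I refine the bed's lateral pose from the first picture's rail edges.

```bash
python3 - <<'E'
from s import *
im=ctrl.get_image("top"); f=cv2.cvtColor(cv2.imread("pics/top0.png"),6).astype(np.float32)
q=[589.9,-174.6,-.128]
ys=np.arange(-60,60.01,.25)
for xr in((-90,-40),(-40,30),(30,90)):
    xs=np.arange(*xr,1.)
    P=np.array([[x,y,30] for y in ys for x in xs])
    p=proj(im,place(P,q)).astype(np.float32).reshape(len(ys),len(xs),2)
    pr=cv2.remap(f,p[...,0],p[...,1],1).mean(1)
    g=cv2.GaussianBlur(np.gradient(pr).reshape(-1,1),(1,9),1.5)[:,0]
    for c in(-48,-32,32,48):
        w=np.abs(ys-c)<7; i=np.where(w)[0][np.argmax(np.abs(g[w]))]; print(xr,c,ys[i],round(g[i],2),end=" | ")
    print()
# current frame: the held plate's right & left edges at top plane
f=cv2.cvtColor(im["frame"],7).astype(np.float32); z=s["tcp_pos"][2]-22+16; q=[*s["tcp_pos"][:2],-.127]
for xr in((-62,-40),):
    xs=np.arange(*xr,1.);P=np.array([[x,y,z] for y in ys for x in xs])
    p=proj(im,place(P,q)).astype(np.float32).reshape(len(ys),len(xs),2)
    pr=cv2.remap(f,p[...,0],p[...,1],1).mean(1); g=np.gradient(pr)
    for c in(-30,30):
        w=np.abs(ys-c)<7; i=np.where(w)[0][np.argmax(np.abs(g[w]))]; print("plate",xr,c,ys[i],round(g[i],2))
ys=np.arange(-20,20,.5);xs=np.arange(-80,-50,.25)
P=np.array([[x,y,z] for y in ys for x in xs]);p=proj(im,place(P,q)).astype(np.float32).reshape(len(ys),len(xs),2)
g=np.gradient(cv2.remap(f,p[...,0],p[...,1],1).mean(0));i=np.argmax(np.abs(g));print("near edge",xs[i],g[i])
E
```

```text
7.8167 [ 552.3 -169.3  111.3] yaw -0.1275 F [-0.6   0.01 -2.81] 12.988582520060627
[[ 1.000e-04  1.272e-01  9.919e-01]
 [ 0.000e+00  9.919e-01 -1.272e-01]
 [-1.000e+00  0.000e+00  1.000e-04]]
(-90, -40) -48 -48.5 -2.98 | (-90, -40) -32 -26.0 5.06 | (-90, -40) 32 31.75 -4.9 | (-90, -40) 48 47.0 -2.33 | 
(-40, 30) -48 -48.0 -4.02 | (-40, 30) -32 -25.25 4.78 | (-40, 30) 32 32.25 -4.91 | (-40, 30) 48 47.25 -2.48 | 
(30, 90) -48 -47.5 -4.17 | (30, 90) -32 -25.25 5.02 | (30, 90) 32 32.5 -4.4 | (30, 90) 48 47.5 -2.17 | 
plate (-62, -40) -30 -29.75 5.14
plate (-62, -40) 30 30.75 -10.15
near edge -62.75 4.281334
```

Call:
{"op": "apply_moves", "data": {"targets": [{"x": 0.01,"y": -0.001,"z": 0,"twist": -0.37,"gripper": 0.0},{"x": 0.015,"y": 0,"z": 0,"twist": 0,"gripper": 0.0},{"x": 0.015,"y": 0,"z": 0,"twist": 0,"gripper": 0.0},{"x": 0.01,"y": 0,"z": 0,"twist": 0,"gripper": 0.0},{"x": 0.005,"y": 0,"z": 0,"twist": 0,"gripper": 0.0},{"x": 0,"y": 0,"z": 0,"twist": 0,"gripper": 0.0},{"x": 0,"y": 0,"z": 0,"twist": 0,"gripper": 0.0},{"x": 0,"y": 0,"z": 0,"twist": 0,"gripper": 0.0}]}}

```text
time_s: 8.53
tcp_pos: [552.8, -170.8, 56.9]
ee_rot: [0.706, 0.043, 0.705, -0.043]
contact_force: [0.5, 0.1, -3.4]
opening: 12.9
```

```bash
python3 - <<'E'
from s import *
to([552.15,-170.26,46])
im=ctrl.get_image("top"); f=cv2.cvtColor(im["frame"],7).astype(np.float32); q=[*s["tcp_pos"][:2],-.121]
ys=np.arange(-60,60.01,.25)
for name,z,xr,cs in(("plate",s["tcp_pos"][2]-6,(-62,-38),(-30,30)),("plate far",s["tcp_pos"][2]-6,(38,60),(-30,30)),("rail near",30,(-62,-38),(-48,32)),("rail far",30,(70,130),(-48,32))):
    xs=np.arange(*xr,1.);P=np.array([[x,y,z] for y in ys for x in xs])
    p=proj(im,place(P,q)).astype(np.float32).reshape(len(ys),len(xs),2)
    pr=cv2.remap(f,p[...,0],p[...,1],1).mean(1); g=np.gradient(pr)
    for c in cs:
        w=np.abs(ys-c)<5; i=np.where(w)[0][np.argmax(np.abs(g[w]))]; print(name,xr,c,ys[i],round(g[i],2))
save(im,"top3.png",(320,160,440,280),5)
E
```

```text
8.5333 [ 552.8 -170.8   56.9] yaw -0.1216 F [ 0.51  0.12 -3.39] 12.932132771892464
[[ 1.300e-03  1.213e-01  9.926e-01]
 [-5.000e-04  9.926e-01 -1.213e-01]
 [-1.000e+00 -3.000e-04  1.400e-03]]
delta tool xyz m [ 0.0109  0.0005 -0.0007]
plate (-62, -38) -30 -30.0 7.78
plate (-62, -38) 30 30.75 -9.12
plate far (38, 60) -30 -29.5 -1.28
plate far (38, 60) 30 30.5 -2.94
rail near (-62, -38) -48 -47.5 -3.06
rail near (-62, -38) 32 27.25 -3.99
rail far (70, 130) -48 -47.25 -4.35
rail far (70, 130) 32 32.75 -4.9
```

View pics/top3.png

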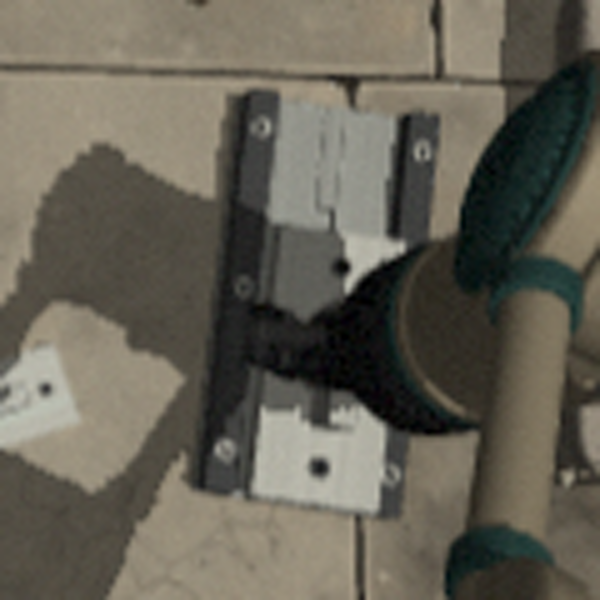

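Rails and plate are centred on each other within 0.4 mm, and the near edges are about level. I descend in small steps.

Call:
{"op": "apply_moves", "data": {"targets": [{"x": 0.001,"y": 0.0003,"z": 0,"twist": 0,"gripper": 0.0},{"x": 0.001,"y": 0,"z": 0,"twist": 0,"gripper": 0.0},{"x": 0.001,"y": 0,"z": 0,"twist": 0,"gripper": 0.0},{"x": 0.001,"y": 0,"z": 0,"twist": 0,"gripper": 0.0},{"x": 0.001,"y": 0,"z": 0,"twist": 0,"gripper": 0.0},{"x": 0.001,"y": 0,"z": 0,"twist": 0,"gripper": 0.0},{"x": 0.001,"y": 0,"z": 0,"twist": 0,"gripper": 0.0},{"x": 0,"y": 0,"z": 0,"twist": 0,"gripper": 0.0},{"x": 0,"y": 0,"z": 0,"twist": 0,"gripper": 0.0}]}}

```text
time_s: 9.33
tcp_pos: [552.1, -170.2, 49.2]
ee_rot: [0.706, 0.043, 0.706, -0.043]
contact_force: [-0.8, -1.0, -2.6]
opening: 12.9
```

Call:
{"op": "apply_moves", "data": {"targets": [{"x": 0.001,"y": 0,"z": 0,"twist": 0,"gripper": 0.0},{"x": 0.001,"y": 0,"z": 0,"twist": 0,"gripper": 0.0},{"x": 0.001,"y": 0,"z": 0,"twist": 0,"gripper": 0.0},{"x": 0.001,"y": 0,"z": 0,"twist": 0,"gripper": 0.0},{"x": 0.0005,"y": 0,"z": 0,"twist": 0,"gripper": 0.0},{"x": 0,"y": 0,"z": 0,"twist": 0,"gripper": 0.0},{"x": 0,"y": 0,"z": 0,"twist": 0,"gripper": 0.0}]}}

```text
time_s: 9.92
tcp_pos: [552.2, -170.2, 44.7]
ee_rot: [0.706, 0.043, 0.706, -0.043]
contact_force: [-0.2, 0.4, -3.3]
opening: 13.0
```

Call:
{"op": "apply_moves", "data": {"targets": [{"x": 0.0005,"y": 0,"z": 0,"twist": 0,"gripper": 0.0},{"x": 0.0005,"y": 0,"z": 0,"twist": 0,"gripper": 0.0},{"x": 0.0005,"y": 0,"z": 0,"twist": 0,"gripper": 0.0},{"x": 0,"y": 0,"z": 0,"twist": 0,"gripper": 0.0},{"x": 0,"y": 0,"z": 0,"twist": 0,"gripper": 0.0}]}}

```text
time_s: 10.33
tcp_pos: [552.3, -170.3, 43.7]
ee_rot: [0.706, 0.043, 0.706, -0.043]
contact_force: [-0.6, 1.2, 1.1]
opening: 12.9
```

Step 2 pose reached: the cover rests on the dowel at mid height about 45.7 mm, with about 4 N of contact. I start the slide.

Call:
{"op": "apply_moves", "data": {"targets": [{"x": 0.0002,"y": 0,"z": 0.001,"twist": 0,"gripper": 0.0},{"x": 0,"y": 0,"z": 0.0015,"twist": 0,"gripper": 0.0},{"x": 0,"y": 0,"z": 0.0015,"twist": 0,"gripper": 0.0},{"x": 0,"y": 0,"z": 0.0015,"twist": 0,"gripper": 0.0},{"x": 0,"y": 0,"z": 0.0015,"twist": 0,"gripper": 0.0},{"x": 0,"y": 0,"z": 0.0015,"twist": 0,"gripper": 0.0},{"x": 0,"y": 0,"z": 0.0015,"twist": 0,"gripper": 0.0},{"x": 0,"y": 0,"z": 0.0015,"twist": 0,"gripper": 0.0},{"x": 0,"y": 0,"z": 0.0015,"twist": 0,"gripper": 0.0},{"x": 0,"y": 0,"z": 0.0015,"twist": 0,"gripper": 0.0},{"x": 0,"y": 0,"z": 0.0015,"twist": 0,"gripper": 0.0},{"x": 0,"y": 0,"z": 0.0015,"twist": 0,"gripper": 0.0}]}}

```text
time_s: 11.33
tcp_pos: [567.6, -171.9, 43.6]
ee_rot: [0.704, 0.043, 0.707, -0.043]
contact_force: [-6.2, 0.6, 7.2]
opening: 12.8
```

Call:
{"op": "apply_moves", "data": {"targets": [{"x": 0,"y": 0,"z": 0.001,"twist": 0,"gripper": 0.0},{"x": 0,"y": 0,"z": 0.001,"twist": 0,"gripper": 0.0},{"x": 0,"y": 0,"z": 0.001,"twist": 0,"gripper": 0.0},{"x": 0,"y": 0,"z": 0.001,"twist": 0,"gripper": 0.0},{"x": 0,"y": 0,"z": 0.001,"twist": 0,"gripper": 0.0},{"x": 0,"y": 0,"z": 0.001,"twist": 0,"gripper": 0.0},{"x": 0,"y": 0,"z": 0.001,"twist": 0,"gripper": 0.0}]}}

```text
time_s: 11.92
tcp_pos: [574.4, -172.8, 43.6]
ee_rot: [0.704, 0.043, 0.707, -0.043]
contact_force: [-6.1, -0.0, 7.7]
opening: 12.8
```

```bash
cat > b.py <<'E'
from s import *
d=s["tcp_pos"][:2]-[589.9,-174.6]; c,n=np.cos(-.121),np.sin(-.121)
print("tcp in bed",(c*d[0]+n*d[1]).round(2),(-n*d[0]+c*d[1]).round(2),"M",s["moment"].round(2))
E
python3 b.py
```

```text
11.9167 [ 574.4 -172.8   43.6] yaw -0.1213 F [-6.08 -0.02  7.73] 12.793111923454875
[[-4.200e-03  1.210e-01  9.926e-01]
 [ 9.000e-04  9.927e-01 -1.210e-01]
 [-1.000e+00  4.000e-04 -4.300e-03]]
tcp in bed -15.63 -0.06 M [0.15 0.94 0.03]
```

Riding steadily. I slow down through the dowel's range.

Call:
{"op": "apply_moves", "data": {"targets": [{"x": 0,"y": 0,"z": 0.0008,"twist": 0,"gripper": 0.0},{"x": 0,"y": 0,"z": 0.0008,"twist": 0,"gripper": 0.0},{"x": 0,"y": 0,"z": 0.0008,"twist": 0,"gripper": 0.0},{"x": 0,"y": 0,"z": 0.0008,"twist": 0,"gripper": 0.0},{"x": 0,"y": 0,"z": 0.0008,"twist": 0,"gripper": 0.0}]}}

```text
time_s: 12.33
tcp_pos: [578.3, -173.2, 43.6]
ee_rot: [0.704, 0.043, 0.707, -0.043]
contact_force: [-6.2, 0.7, 7.7]
opening: 12.8
```

Call:
{"op": "apply_moves", "data": {"targets": [{"x": 0,"y": 0,"z": 0.0008,"twist": 0,"gripper": 0.0},{"x": 0,"y": 0,"z": 0.0008,"twist": 0,"gripper": 0.0},{"x": 0,"y": 0,"z": 0.0008,"twist": 0,"gripper": 0.0},{"x": 0,"y": 0,"z": 0.0008,"twist": 0,"gripper": 0.0}]}}

```text
time_s: 12.67
tcp_pos: [581.4, -173.6, 43.6]
ee_rot: [0.704, 0.043, 0.707, -0.043]
contact_force: [-5.0, 0.9, 7.1]
opening: 12.7
```

Call:
{"op": "apply_moves", "data": {"targets": [{"x": 0,"y": 0,"z": 0.0008,"twist": 0,"gripper": 0.0},{"x": 0,"y": 0,"z": 0.0008,"twist": 0,"gripper": 0.0},{"x": 0,"y": 0,"z": 0.0008,"twist": 0,"gripper": 0.0},{"x": 0,"y": 0,"z": 0.0008,"twist": 0,"gripper": 0.0}]}}

```text
time_s: 13.0
tcp_pos: [584.5, -174.0, 43.6]
ee_rot: [0.704, 0.043, 0.707, -0.043]
contact_force: [-6.7, 0.4, 8.0]
opening: 13.3
```

Call:
{"op": "apply_moves", "data": {"targets": [{"x": 0,"y": 0,"z": 0.0008,"twist": 0,"gripper": 0.0},{"x": 0,"y": 0,"z": 0.0008,"twist": 0,"gripper": 0.0},{"x": 0,"y": 0,"z": 0.0008,"twist": 0,"gripper": 0.0},{"x": 0,"y": 0,"z": 0.0008,"twist": 0,"gripper": 0.0}]}}

```text
time_s: 13.33
tcp_pos: [587.7, -174.4, 43.6]
ee_rot: [0.704, 0.043, 0.707, -0.043]
contact_force: [-6.6, 0.9, 7.2]
opening: 13.0
```

Call:
{"op": "apply_moves", "data": {"targets": [{"x": 0,"y": 0,"z": 0.0008,"twist": 0,"gripper": 0.0},{"x": 0,"y": 0,"z": 0.0008,"twist": 0,"gripper": 0.0},{"x": 0,"y": 0,"z": 0.0008,"twist": 0,"gripper": 0.0},{"x": 0,"y": 0,"z": 0.0008,"twist": 0,"gripper": 0.0}]}}

```text
time_s: 13.67
tcp_pos: [590.8, -174.8, 43.6]
ee_rot: [0.704, 0.043, 0.707, -0.043]
contact_force: [-7.0, 1.2, 7.2]
opening: 13.2
```

Call:
{"op": "apply_moves", "data": {"targets": [{"x": 0,"y": 0,"z": 0.0008,"twist": 0,"gripper": 0.0},{"x": 0,"y": 0,"z": 0.0008,"twist": 0,"gripper": 0.0},{"x": 0,"y": 0,"z": 0.0008,"twist": 0,"gripper": 0.0},{"x": 0,"y": 0,"z": 0.0008,"twist": 0,"gripper": 0.0}]}}

```text
time_s: 14.0
tcp_pos: [594.3, -175.2, 43.4]
ee_rot: [0.704, 0.043, 0.707, -0.043]
contact_force: [-4.1, 0.6, 2.4]
opening: 12.7
```

Force drops, so the hole is arriving over the dowel. I ease forward and down.

Call:
{"op": "apply_moves", "data": {"targets": [{"x": 0.0003,"y": 0,"z": 0.0006,"twist": 0,"gripper": 0.0},{"x": 0.0003,"y": 0,"z": 0.0006,"twist": 0,"gripper": 0.0},{"x": 0,"y": 0,"z": 0,"twist": 0,"gripper": 0.0}]}}

```text
time_s: 14.25
tcp_pos: [598.1, -175.8, 41.9]
ee_rot: [0.706, 0.043, 0.706, -0.043]
contact_force: [0.1, -0.6, -2.6]
opening: 13.1
```

Call:
{"op": "apply_moves", "data": {"targets": [{"x": 0.0006,"y": 0,"z": 0,"twist": 0,"gripper": 0.0},{"x": 0.0006,"y": 0,"z": 0,"twist": 0,"gripper": 0.0},{"x": 0.0006,"y": 0,"z": 0,"twist": 0,"gripper": 0.0},{"x": 0.0006,"y": 0,"z": 0,"twist": 0,"gripper": 0.0},{"x": 0,"y": 0,"z": 0,"twist": 0,"gripper": 0.0}]}}

```text
time_s: 14.67
tcp_pos: [597.6, -175.8, 39.9]
ee_rot: [0.706, 0.043, 0.706, -0.043]
contact_force: [0.6, -0.4, -3.3]
opening: 12.9
```

```bash
python3 b.py
```

```text
14.6667 [ 597.6 -175.8   39.9] yaw -0.1217 F [ 0.64 -0.39 -3.28] 12.890692561809157
[[ 2.000e-04  1.214e-01  9.926e-01]
 [ 1.000e-04  9.926e-01 -1.214e-01]
 [-1.000e+00  1.000e-04  2.000e-04]]
tcp in bed 7.83 -0.25 M [-0.02 -0.04 -0.02]
```

Free descent inside the hole. Continue at the same pace.

Call:
{"op": "apply_moves", "data": {"targets": [{"x": 0.0006,"y": 0,"z": 0,"twist": 0,"gripper": 0.0},{"x": 0.0006,"y": 0,"z": 0,"twist": 0,"gripper": 0.0},{"x": 0.0006,"y": 0,"z": 0,"twist": 0,"gripper": 0.0},{"x": 0.0006,"y": 0,"z": 0,"twist": 0,"gripper": 0.0},{"x": 0.0004,"y": 0,"z": 0,"twist": 0,"gripper": 0.0},{"x": 0.0004,"y": 0,"z": 0,"twist": 0,"gripper": 0.0},{"x": 0,"y": 0,"z": 0,"twist": 0,"gripper": 0.0},{"x": 0,"y": 0,"z": 0,"twist": 0,"gripper": 0.0}]}}

```text
time_s: 15.33
tcp_pos: [597.6, -175.8, 36.9]
ee_rot: [0.706, 0.043, 0.706, -0.043]
contact_force: [0.9, 0.8, -3.2]
opening: 12.9
```

Call:
{"op": "apply_moves", "data": {"targets": [{"x": 0.0004,"y": 0,"z": 0,"twist": 0,"gripper": 0.0},{"x": 0.0004,"y": 0,"z": 0,"twist": 0,"gripper": 0.0},{"x": 0.0004,"y": 0,"z": 0,"twist": 0,"gripper": 0.0},{"x": 0,"y": 0,"z": 0,"twist": 0,"gripper": 0.0},{"x": 0,"y": 0,"z": 0,"twist": 0,"gripper": 0.0}]}}

```text
time_s: 15.75
tcp_pos: [597.7, -175.8, 36.1]
ee_rot: [0.706, 0.043, 0.706, -0.043]
contact_force: [0.6, -0.1, 1.0]
opening: 12.8
```

Floor contact comes at the predicted height (36 mm). I build up the press.

Call:
{"op": "apply_moves", "data": {"targets": [{"x": 0.0003,"y": 0,"z": 0,"twist": 0,"gripper": 0.0},{"x": 0.0003,"y": 0,"z": 0,"twist": 0,"gripper": 0.0},{"x": 0,"y": 0,"z": 0,"twist": 0,"gripper": 0.0},{"x": 0,"y": 0,"z": 0,"twist": 0,"gripper": 0.0}]}}

```text
time_s: 16.08
tcp_pos: [597.7, -175.8, 36.1]
ee_rot: [0.706, 0.043, 0.706, -0.043]
contact_force: [-1.2, 1.2, 5.9]
opening: 12.7
```

Call:
{"op": "apply_moves", "data": {"targets": [{"x": 0.0003,"y": 0,"z": 0,"twist": 0,"gripper": 0.0},{"x": 0.0003,"y": 0,"z": 0,"twist": 0,"gripper": 0.0},{"x": 0.0003,"y": 0,"z": 0,"twist": 0,"gripper": 0.0},{"x": 0,"y": 0,"z": 0,"twist": 0,"gripper": 0.0},{"x": 0,"y": 0,"z": 0,"twist": 0,"gripper": 0.0},{"x": 0,"y": 0,"z": 0,"twist": 0,"gripper": 0.0},{"x": 0,"y": 0,"z": 0,"twist": 0,"gripper": 0.0}]}}

```text
time_s: 16.67
tcp_pos: [597.7, -175.8, 36.1]
ee_rot: [0.706, 0.043, 0.705, -0.043]
contact_force: [-3.2, 1.7, 10.5]
opening: 12.9
```

```bash
python3 b.py; python3 -c "
from h import *
im=ctrl.get_image('side'); save(im,'side4.png',(180,230,340,330),5)"
```

```text
16.6667 [ 597.7 -175.8   36.1] yaw -0.1216 F [-3.24  1.73 10.51] 12.912615104835078
[[ 1.100e-03  1.213e-01  9.926e-01]
 [-4.000e-04  9.926e-01 -1.213e-01]
 [-1.000e+00 -2.000e-04  1.100e-03]]
tcp in bed 7.86 -0.27 M [0.19 0.33 0.04]
```

View pics/side4.png

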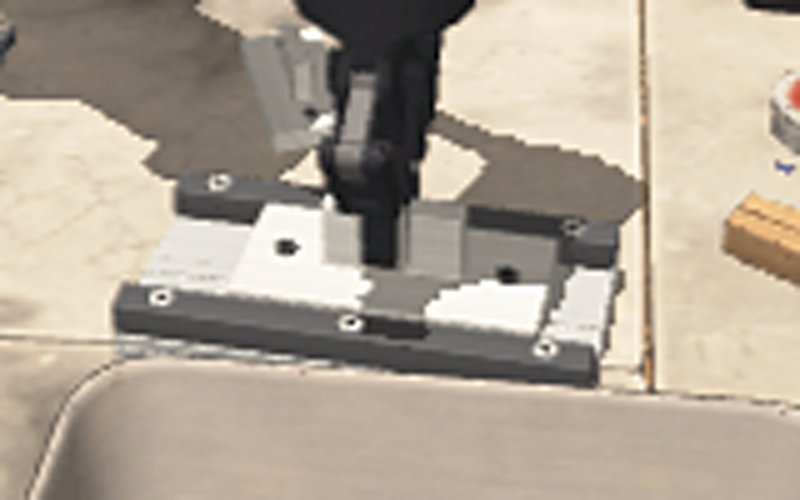

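The cover sits flush between the rails (plate at crop (390,270)), still gripped by the rib. The press on the bed is about 10.5 N plus 3.2 N of weight, roughly 14 N. I hand in.

```bash
python3 -c "
from h import *
print(ctrl.sign_off()); s=ctrl.get_state(); print(s['time_s'],s['tcp_pos'],s['contact_force'],s['opening'])"
```

```text
the job is handed in; nothing more can be done
None
the job is handed in; nothing more can be done
```

The mould is closed, and I handed the job in still gripping the rib and pressing. I picked the large cover by its rib, set it between the rails about level with the bed's near end, and slid it along on the dowel. It dropped over the dowel about 8 mm beyond the bed's centre, and I then pressed it down home.

- **Final height:** The floor stopped it with the fingertips at 36.1 mm, which puts the cover's middle at about 38 mm. That matches flush with the rails, and the last side picture shows the same.
- **Alignment:** It was about 0.3 mm off sideways, within about 0.001 rad of the bed's direction and level to about 0.001 rad, taken from the arm's pose against the bed pose I measured from the pictures.
- **Press:** The force reading was 10.5 N up, so with the cover's weight of about 3 N it was pressed on the bed with about 14 N. The grip was at 12.9 mm opening and the arm was at rest, at about 16.7 s.
- **Checks that disagreed or failed:**
  - The opening reads about 13 mm on a 14 mm rib.
  - The side camera's bed fit alone was off by about 14 mm sideways, so I used the top camera's rail edges instead.
  - The state could not be read after the handover, so nothing is confirmed beyond that point.
- **Bystanders:** I kept clear of the jar, tin and charcoal, but did not measure their positions again at the end.

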